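# Bolt down the lid of the film box

### The arm

A 6-joint arm with a two-finger parallel gripper is mounted at the origin on a cart in front of the work surface, level with it; the furniture and walls round the work are solid. World frame = base frame: x ahead of the robot, y to its left, z up, the work surface at z = 0. Lengths are in m, angles in rad, forces in N, time in s.
With the tool pointing down it reaches from about 0.35 to 0.975 m from the base axis. Payload 4.9 kg.
Tool frame: the origin (TCP) lies midway between the tips of the shut fingers; the grasp point (between the pads) lies 19 mm behind it; z points along the fingers, y is the line along which they close (so a half turn about z gives the same grasp; the last joint's range is limited). The gripper opens to 85 mm and grips with 20 to 120 N. Pads are 22 mm wide; open, the fingers measure 114 mm over their backs; the gripper's body (76 mm by 85 mm) begins 54 mm behind the grasp point. The pads swing forward as they close: fully open they stand 13 mm farther back than shut.
Start: joints at [-0.119, 0.053, 1.613, -0, 1.476, -0.119], TCP at [0.625, 0, 0.231] pointing down, gripper open.
Joint ranges: [-3.01, 3.01], [-1.01, 2.22], [0.06, 2.58], [-1.02, 4.17], [0.09, 2.62], [-3.14, 3.14]. Speed limits (rad/s): [2.57, 2.57, 3.14, 3.14, 3.14, 3.14].

### API

Orientations are given as a unit quaternion [w, x, y, z].
In Python, from plant import * gives the robot as it stands.
- The arm moves only by the tool jog_arm, never from a script. Its argument "targets" is a list of rows, each a list of 3 entries, a list of its own where there are three numbers: the shift along the tool's x, y, z in units of 25 mm (1.0 is 25 mm), then the turn, a rotation vector about the tool's x, y, z in units of 8 degrees (1.0 is 8 degrees), then the opening in per cent of the stroke, from 0 (shut) to 100 (fully open). A call has 1 to 8 rows; each row is the pose to reach, as a shift and turn from the pose commanded when the call began, along the tool's axes at that moment; what a row does not reach only later rows make up. A row lasts 1/8 s, in which the tool goes at most 62.5 mm and 10.7 degrees, less where a joint would pass 70% of its speed; a pose out of reach is approached as far as the arm can. A call with a gripper value outside its range is refused whole. The fingers move at their own pace and stop on an object; the grip force is fixed at half the most. Time passes only in rows, so rows that repeat a pose let the fingers close. It gives the time, the measured TCP pose, the force, the opening and the grip force at its end, in the units of the state.
- state(): the state, without advancing time (a new reading comes with each control period).
- grab_frame(name): name is "scene" or "side" or "wrist"; returns (picture, depth): 400x640x3 uint8, red, green, blue; 400x640 float32, m along the optical axis (not along the pixel's ray), 0 where there is no reading.
- camera_params(name): a dict with "fovy" (degrees; the focal length in pixels is half the picture's height over the tangent of half this angle, whatever the lens; pixels are square), "cx", "cy" (the principal point, pixels), "rvec" (rotation vector, rad) and "tvec" (3), from world to camera coordinates, as OpenCV has them; the wrist camera has in their place "hand_eye" (4x4, takes a point from camera to tool coordinates, whose origin is the TCP and whose axes are the flange's). Camera axes: x right, y down, z forward; pixel columns grow to the right and rows downward; lengths in m; the calibration is good to about 2 mm. The wrist camera is an equidistant fisheye: a pixel r from the principal point sees the ray r / f radians off the axis. A picture is of the moment at which its call begins: read the wrist's pose just before it. camera_params takes no time and is no camera call.
- job_done(): hands the job in; it is judged then, once.
The state is a dict: "time": time; "joint_pos": joint angles; "joint_vel": joint speeds; "joint_efforts": joint torques, N m; "tool_pos": TCP position; "tool_rot": TCP orientation; "contact_force": force on the tool from outside, world axes, zero at the start; "ft_torque": the same for the moment, N m; "gripper_width": opening from 0.0 (shut) to 1.0 (fully open); "grasp_force": force on a finger pad.
Only numpy, scipy, OpenCV 4.12 (cv2) and the standard library are available. Lean on these libraries where they do the work, as an engineer would, in place of code of your own. Each camera call takes 0.05 s, during which the arm holds its last target. There are 200 camera calls.

### The job

The lid of the light-tight film box on the bench stands up on its light seal. Press the lid down and bolt it shut: lift the handle of the barrel bolt out of its notch, slide the bolt fully home through the keep plate in the end of the box, and drop the handle into the other notch. The keep is never set quite at the same height, so feel for the hole gently and do not force the bolt; leave the camera and film cans where they are.

Things in the scene. Friction and masses are not known exactly. Their poses are not given: they have to be found in the camera images.
- box: light-tight plywood box fixed on the bench, 170 (x) x 260 (y) mm. Two end cheeks, 18 mm thick and 142 mm high, stand at y = -130 to -112 and 112 to 130 mm; the hinged lid with the steel barrel bolt on it lies between them. Origin: centre of the underside, at bench height; x to the back, -x is the front, y along the bolt (the keep is in the -y cheek), z up.
- keep_mid (a point): middle of the height range of the keep, a 3 mm steel plate in the inner face of the -y cheek, (-45, -111, 108) mm in the box frame. Its hole, 20 mm wide (x) and 14 mm high for the 11 mm bolt, is in line with the bolt in x. The plate is set by hand on slotted screws: its hole's centre can be up to 9 mm above or below this point; it is not measured, so find it by feel.
- lid (a joint): lid hinge, rad: 0 = level (bolt's axis at x = -45, z = 108 mm in the box frame), positive = front up. On its sprung seal the lid stands at about 0.12 (bolt 14 mm up). Pressing at the bolt takes 0.5 N per mm, 12 N at the lowest keep (-0.08); stop at -0.10. Nothing else holds it: keep pressing while the bolt slides, e.g. on the raised knob. Bolted it rests between -0.08 and 0.095.
- lid_hinge (a point): middle of the lid's hinge axis (along y), at the back of the box, (70, 0, 96) mm in the box frame; the bolt's axis lies 115 mm in front of it. As the lid sinks, the upright knob comes about 0.5 mm to the front per mm that it goes down.
- bolt (a joint): slide of the bolt towards the keep (box -y), m: 0 to 0.0015 = drawn back at the start, 0.028 = fully shot, at its stop. It moves only with the handle lifted, with 1 to 2 N of friction. Its end meets the keep plate at about 0.006; past 0.009 it is in the hole.
- bolt_handle (a joint): turn of the bolt with its handle about the bolt's axis, rad: 0 = down in a notch, handle pointing to the front and 25 degrees up; over 0.85 = clear of the land between the notches, 1.13 = square to the lid, 1.40 = stop, leaning back. It falls by its own weight. The notches are 11 mm wide for the 7 mm stem, at bolt = 0 and bolt = 0.028.
- bolt_knob (a point): middle of the handle's steel knob, 15 mm thick and 26 mm long with round ends, 46 mm from the bolt's axis; at the start about (-82, -34, 146) mm in the box frame, 31 mm above the lid. Pinch it along y. It turns stiffly between the pads: turn the hand part of the way with it, or lift it with a fingertip from below.
- bolt_tip (a point): centre of the bolt's flat end that goes into the keep; steel rod 11 mm thick, 97 mm long, in a slotted steel barrel of 24 mm diameter screwed to the lid.
- camera: 35 mm camera, 70 x 138 x 83 mm, standing loose on the bench left of and behind the box; origin under its centre
- film_can_dark: black film can with grey lid, 34 mm wide, 50 mm high, standing loose beside the box's -y cheek; origin under its centre
- film_can_grey: grey film can with black lid, 34 mm wide, 50 mm high, standing loose beside the box's +y cheek; origin under its centre

How it is judged:
By the outcome, as a careful person would: the job done as asked, in the order asked, and still so for the second after the job is handed in, with the robot touching nothing.
It also fails if it takes over 51 s, if anything falls off the work surface, if the arm or the gripper's body presses on something with over 40 N, if the wrist force passes 120 N, or if a joint passes its speed limit or range.

## Working session

There is one attempt and no reset: what is moved stays moved. The work goes in short steps, Python scripts to look and compute and a tool call to move; the robot and the scene stay as the last step left them, time stands still between calls to the robot, and variables do not carry over. Pictures are saved under pics/ and viewed, at most 10 in all, crops included, and the job is handed in when it is done.

Besides the shell and the picture viewer there is one more tool, called after ">>>" as name(argument=value, ...), one argument or row to a line, values as JSON. jog_arm: Moves the arm, as the interface text tells. Its arguments: {"type":"object","properties":{"targets":{"type":"array"}},"required":["targets"]}

```bash
mkdir -p pics; ls
python3 - <<'E'
from plant import *
import cv2
s=state();print({k:s[k] for k in s})
for n in ("scene","side"):
    p,d=grab_frame(n); cv2.imwrite(f"pics/{n}.png",p[:,:,::-1]); 
    import numpy as np; np.save(f"{n}_d.npy",d); np.save(f"{n}_p.npy",p)
    print(camera_params(n))
E
```

```text
pics
{'time': 0.0, 'joint_pos': array([-1.19024596e-01,  5.33815647e-02,  1.61431117e+00,  4.01149575e-05,
        1.47600406e+00, -1.19004557e-01]), 'joint_vel': array([-0.00043203, -0.0011359 ,  0.00025808,  0.0001861 ,  0.00048917,
        0.00044512]), 'joint_efforts': array([ 2.70554956e-04, -3.93670499e+01, -3.70175600e+01, -1.62778279e-04,
        6.93513779e-03, -6.06393527e-06]), 'tool_pos': array([6.24369559e-01, 7.16791987e-05, 2.30037450e-01]), 'tool_rot': array([-8.39334664e-04,  7.07114832e-01,  7.07097947e-01, -6.34640607e-04]), 'contact_force': array([ 0.06665779, -0.54702854, -0.20085192]), 'ft_torque': array([-0.04625472, -0.04396788, -0.00731834]), 'grasp_force': 0.0, 'gripper_width': 0.9964670395763316}
{'fovy': 44.52472872277799, 'cx': 315.42222717866235, 'cy': 204.54115375128904, 'rvec': array([ 1.98582284, -0.76261725,  0.42075378]), 'tvec': array([-0.41750459,  0.28359892,  0.90949123])}
{'fovy': 57.252379116845084, 'cx': 315.60624618371855, 'cy': 198.83816788002937, 'rvec': array([ 2.05357981, -0.45104012,  0.26512199]), 'tvec': array([-0.5030334 ,  0.17606568,  0.70120154])}
```

View pics/scene.png

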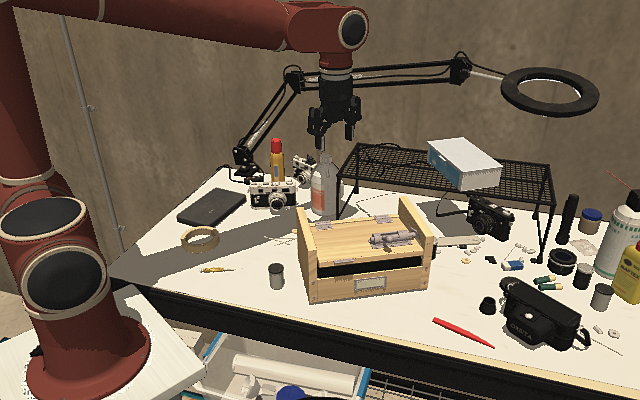

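View pics/side.png

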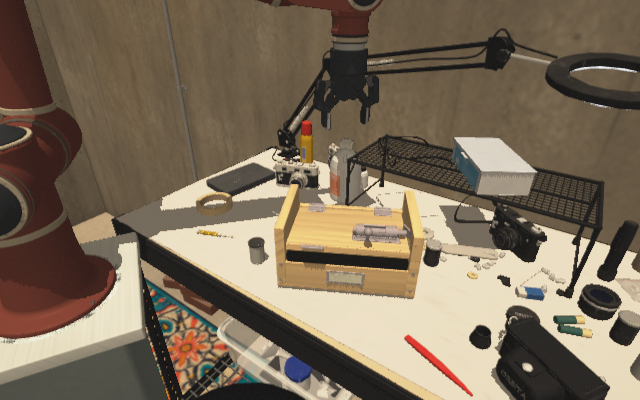

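The scene view shows the box with its +y cheek at about (305,245) px and its -y cheek at about (425,240). The bolt is at about (395,239), and the grey can is at (276,277). The side view shows the bolt at about (380,232) and the knob at about (368,243). There is a wire rack behind the box. Next I'll fit the cheek tops from depth.

```bash
cat > h.py <<'E'
import numpy as np, cv2
from plant import *
def cloud(n,d):
    c=camera_params(n); f=200/np.tan(np.radians(c["fovy"])/2)
    R=cv2.Rodrigues(c["rvec"])[0]; v,u=np.mgrid[:400,:640]
    P=np.dstack([(u-c["cx"])/f*d,(v-c["cy"])/f*d,d])
    return (P-c["tvec"])@R
E
python3 - <<'E'
from h import *
for n in("scene","side"):
    d=np.load(n+"_d.npy");p=np.load(n+"_p.npy");W=cloud(n,d)
    print(n,[W[y,x].round(3) for y,x in (((245,305),(240,425),(239,395),(277,276)) if n=="scene" else ((232,380),(243,368),(240,285),(230,415)))])
    m=(abs(W[...,2]-.142)<.004)&(W[...,0]>.3)&(W[...,0]<.9)&(abs(W[...,1])<.4)&(d>0)
    k,l,st,ce=cv2.connectedComponentsWithStats(m.astype(np.uint8))
    for i in range(1,k):
        if st[i,4]>60:
            q=W[l==i]; r=cv2.minAreaRect((q[:,:2]*1000).astype(np.float32)); print(st[i],q.mean(0).round(4),r)
E
```

```text
scene [array([ 0.41 , -0.138,  0.13 ]), array([ 0.601, -0.291,  0.13 ]), array([ 0.569, -0.24 ,  0.122]), array([ 0.374, -0.081,  0.034])]
[274 126  33   6  82] [0.7704 0.3556 0.1419] ((770.9115600585938, 354.6246643066406), (14.645365715026855, 104.90251922607422), 27.404373168945312)
[399 196  35  42 388] [ 0.6464 -0.2308  0.141 ] ((650.050537109375, -225.93206787109375), (174.27944946289062, 19.70244026184082), 58.32364273071289)
[296 207  21  45 389] [ 0.4393 -0.1062  0.1408] ((443.76104736328125, -99.51095581054688), (174.2137451171875, 18.430850982666016), 58.487003326416016)
side [array([ 0.574, -0.235,  0.119]), array([ 0.544, -0.244,  0.11 ]), array([ 0.415, -0.168,  0.105]), array([ 0.613, -0.281,  0.141])]
[331 116  74  18 180] [0.8391 0.2376 0.142 ] ((836.5888671875, 243.79750061035156), (9.321267127990723, 252.35031127929688), 30.486255645751953)
[274 184  25  45 404] [ 0.4407 -0.1098  0.1395] ((445.43426513671875, -101.86965942382812), (170.88388061523438, 17.59345817565918), 58.37305450439453)
[405 190  20  49 485] [ 0.646  -0.2366  0.1398] ((651.4324951171875, -228.0838165283203), (172.0924530029297, 18.473682403564453), 58.392425537109375)
```

```bash
cat >> h.py <<'E'
C=np.array([.5477,-.1638,0]); a=np.radians(58.45)
RB=np.array([[np.cos(a),-np.sin(a),0],[np.sin(a),np.cos(a),0],[0,0,1]])
def box(p): return (p-C)@RB*1000
def world(b): return RB@(np.array(b)/1000)+C
E
python3 - <<'E'
from h import *
for n in("scene","side"):
    d=np.load(n+"_d.npy");p=np.load(n+"_p.npy").astype(int);B=box(cloud(n,d))
    lid=96+(70-B[...,0])*.12
    m=(abs(B[...,1])<100)&(B[...,0]>-110)&(B[...,0]<60)&(B[...,2]>lid+14)&(B[...,2]<190)
    ys,xs=np.nonzero(m)
    o=np.argsort(B[m][:,0])
    print(n,m.sum(),xs.min(),xs.max(),ys.min(),ys.max())
    q=B[m]
    for lo in range(-110,0,10):
        s=(q[:,0]>=lo)&(q[:,0]<lo+10)
        if s.sum(): print(lo,s.sum(),q[s].min(0).round(),q[s].max(0).round(),np.median(q[s],0).round())
    x0,y0=xs.min()-60,ys.min()-50
    if n=="side": cv2.imwrite("pics/crop.png",cv2.resize(p[190:270,330:430].astype(np.uint8)[:,:,::-1],None,fx=6,fy=6))
print(world((-82,-34,146)))
E
```

```text
scene 269 371 413 230 242
-100 18 [-93. -38. 144.] [-90. -27. 155.] [-91. -33. 148.]
-90 33 [-90. -40. 138.] [-81. -25. 156.] [-87. -30. 151.]
-80 6 [-77. -33. 141.] [-73. -26. 149.] [-75. -28. 147.]
-70 1 [-60. -29. 133.] [-60. -29. 133.] [-60. -29. 133.]
-60 33 [-60. -87. 125.] [-50. -15. 134.] [-52. -54. 127.]
-50 114 [ -50. -100.  124.] [-40.  -9. 134.] [-45. -66. 129.]
-40 64 [-40. -97. 122.] [-30. -14. 133.] [-34. -52. 127.]
side 295 353 402 223 235
-100 35 [-95. -41. 142.] [-90. -31. 152.] [-92. -36. 147.]
-90 29 [-90. -43. 144.] [-82. -29. 154.] [-88. -34. 151.]
-80 1 [-78. -33. 149.] [-78. -33. 149.] [-78. -33. 149.]
-60 55 [-55. -88. 125.] [-50. -16. 130.] [-51. -57. 126.]
-50 115 [-50. -99. 124.] [-40. -11. 132.] [-46. -65. 129.]
-40 60 [-40. -83. 123.] [-33. -16. 131.] [-36. -50. 127.]
[ 0.53376837 -0.25146932  0.146     ]
```

View pics/crop.png

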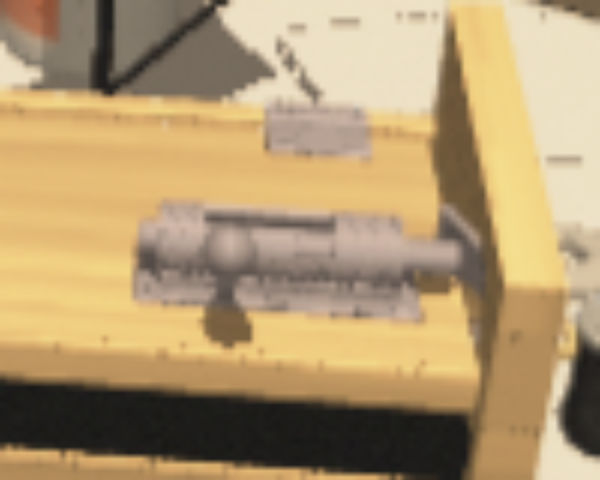

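The crop shows the knob at about (228,245) crop px, a capsule along the stem. The rod end is just short of the dark keep plate, at about (465,250). The measured knob position agrees with the nominal one, box (-82,-34,146), so I'll work out a pinch with the hand tilted 30°.

```bash
cat >> h.py <<'E'
from scipy.spatial.transform import Rotation as Ro
def rot(t): # tool x=box x, y=-box y, z=down, tilted t deg about tool y
    return RB@np.diag([1.,-1,-1])@Ro.from_euler('y',t,degrees=True).as_matrix()
def cur():
    s=state(); return s,Ro.from_quat(np.roll(s["tool_rot"],-1)).as_matrix()
def goal(knob,t,back=16.):
    """knob centre in box mm -> shift,turn in jog units from measured pose"""
    s,R=cur(); T=rot(t); p=world(knob)+T[:,2]*back/1000
    print("shift",(R.T@(p-s["tool_pos"])/.025).round(2),"turn",(Ro.from_matrix(R.T@T).as_rotvec(degrees=True)/8).round(2))
def where(back=16.):
    s,R=cur(); k=box(s["tool_pos"]-R[:,2]*back/1000)
    t=np.degrees(np.arctan2(RB[:,0]@R[:,2],-R[2,2]))
    print("t",round(s["time"],2),"knob",k.round(1),"tilt",t.round(1),"Fbox",(s["contact_force"]@RB).round(1),"w",s["gripper_width"].round(3),"gf",s["grasp_force"])
E
python3 - <<'E'
from h import *
where()
goal((-82,-34,146),30,-50)
goal((-82,-34,146),30)
E
```

```text
Traceback (most recent call last):
  File "h.py", line 24, in where
    print("t",round(s["time"],2),"knob",k.round(1),"tilt",t.round(1),"Fbox",(s["contact_force"]@RB).round(1),"w",s["gripper_width"].round(3),"gf",s["grasp_force"])
                                                                                                                 ^^^^^^^^^^^^^^^^^^^^^^^^
AttributeError: 'float' object has no attribute 'round'
```

```bash
sed -i 's/s\["gripper_width"\].round(3)/round(s["gripper_width"],3)/' h.py
python3 - <<'E'
from h import *
where()
goal((-82,-34,146),30,-50)
goal((-82,-34,146),30)
E
```

```text
t 0.1 knob [179.8  20.3 246.2] tilt -0.0 Fbox [ 0.2 -0.9 -0.3] w 0.996 gf 0.0
shift [-10.91  -4.15   1.64] turn [-1.05  3.66  3.85]
shift [-9.79 -3.45  3.92] turn [-1.05  3.66  3.85]
```

>>> jog_arm(
  targets=[
    [[-10.91,-4.15,1.64],[-1.05,3.66,3.85],50],
    [[-10.91,-4.15,1.64],[-1.05,3.66,3.85],50],
    [[-10.91,-4.15,1.64],[-1.05,3.66,3.85],50],
    [[-10.91,-4.15,1.64],[-1.05,3.66,3.85],50],
    [[-10.91,-4.15,1.64],[-1.05,3.66,3.85],50],
    [[-10.91,-4.15,1.64],[-1.05,3.66,3.85],50],
    [[-10.91,-4.15,1.64],[-1.05,3.66,3.85],50],
    [[-10.91,-4.15,1.64],[-1.05,3.66,3.85],50],
  ],
)

```text
time: 1.1
tool_pos: [0.5218, -0.2714, 0.1906]
tool_rot: [-0.126, 0.842, 0.473, 0.227]
contact_force: [0.8, -0.3, 0.5]
gripper_width: 0.499
grasp_force: 0.0
```

Run:
```python
from h import *
where()
goal((-82,-34,146),30)
p,d=grab_frame("wrist"); print(camera_params("wrist")); cv2.imwrite("pics/w1.png",p[:,:,::-1])
```

```text
t 1.1 knob [-113.3  -34.2  204.4] tilt 30.1 Fbox [ 0.2 -0.8  0.5] w 0.499 gf 0.0
shift [-0.09 -0.01  2.65] turn [ 0.01 -0.01  0.02]
{'fovy': 65.70646984690485, 'cx': 316.8628842176977, 'cy': 205.86749484866317, 'hand_eye': array([[-4.41694326e-04, -9.54968952e-01, -2.96705417e-01,
         7.58239293e-02],
       [ 9.99999888e-01, -3.71545296e-04, -2.92815867e-04,
        -5.25694842e-04],
       [ 1.69390559e-04, -2.96705514e-01,  9.54969010e-01,
        -1.43420023e-01],
       [ 0.00000000e+00,  0.00000000e+00,  0.00000000e+00,
         1.00000000e+00]])}
```

View pics/w1.png

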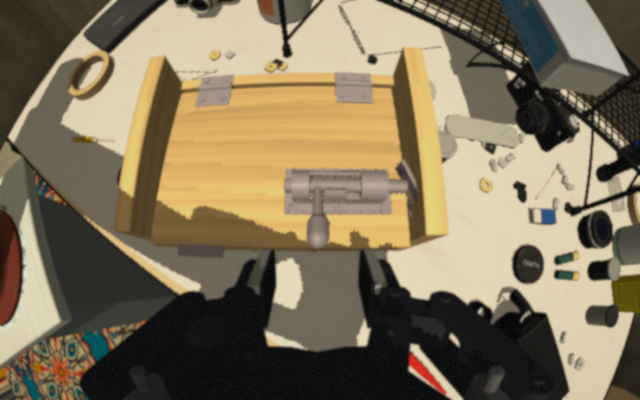

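The wrist view shows the knob at (318,232) px, centred between the fingers at columns 265 and 370. I'll advance and pinch.

>>> jog_arm(
  targets=[
    [[-0.09,0,1.3],[0,0,0],50],
    [[-0.09,0,2.2],[0,0,0],50],
    [[-0.09,0,2.65],[0,0,0],50],
    [[-0.09,0,2.65],[0,0,0],5],
    [[-0.09,0,2.65],[0,0,0],5],
    [[-0.09,0,2.65],[0,0,0],5],
    [[-0.09,0,2.65],[0,0,0],5],
  ],
)

```text
time: 2.02
tool_pos: [0.538, -0.2464, 0.1325]
tool_rot: [-0.125, 0.843, 0.472, 0.227]
contact_force: [1.2, 2.1, 0.1]
gripper_width: 0.152
grasp_force: 58.4
```

Run:
```python
from h import *
where()
```

```text
t 2.02 knob [-83.5 -34.9 146.3] tilt 30.1 Fbox [2.4 0.1 0.1] w 0.152 gf 58.428765535354614
```

```bash
cat >> h.py <<'E'
import os,sys
def load(): z=np.load("cmd.npz"); return z["p"],z["R"]
def did(sh,tu=(0,0,0)):
    p,R=load(); p=p+R@np.array(sh)*.025; R=R@Ro.from_rotvec(np.array(tu)*8,degrees=True).as_matrix(); np.savez("cmd.npz",p=p,R=R)
def K(phi,h,s):
    c,n=np.cos(phi),np.sin(phi); al=np.radians(25)+h+phi
    return np.array([70-115*c+12*n-46*np.cos(al), -34.9-s, 96+12*c+115*n+46*np.sin(al)])
def rows(L,back=16.):
    p,R=load()
    for phi,h,s,t in L:
        T=rot(t); q=world(K(phi,h,s))+T[:,2]*back/1000
        print(K(phi,h,s).round(1),(R.T@(q-p)/.025).round(2).tolist(),(Ro.from_matrix(R.T@T).as_rotvec(degrees=True)/8).round(2).tolist())
def cw(back=16.):
    p,R=load(); print("cmd knob",box(p-R[:,2]*back/1000).round(1))
E
python3 - <<'E'
from h import *
s,R=cur(); np.savez("cmd.npz",p=s["tool_pos"],R=R)
print(K(.12,0,0))
rows([(.12,.2,0,24),(.12,.4,0,18),(.12,.6,0,12),(.12,.8,0,6),(.12,.95,0,0),(.12,1.05,0,-3)])
E
```

```text
[-81.79953774 -34.9        145.97206509]
[-76.2 -34.9 153.2] [0.32, -0.0, -0.1] [0.02, -0.76, 0.01]
[-69.3 -34.9 159.3] [0.62, -0.0, -0.18] [0.02, -1.51, 0.01]
[-61.3 -34.9 163.8] [0.92, -0.0, -0.19] [0.02, -2.26, 0.0]
[-52.5 -34.9 166.6] [1.22, -0.0, -0.14] [0.02, -3.01, 0.0]
[-45.7 -34.9 167.6] [1.41, -0.0, -0.06] [0.02, -3.76, 0.0]
[-41.1 -34.9 167.7] [1.54, -0.0, 0.01] [0.02, -4.14, 0.0]
```

>>> jog_arm(
  targets=[
    [[0.32,0,-0.1],[0,-0.76,0],5],
    [[0.62,0,-0.18],[0,-1.51,0],5],
    [[0.92,0,-0.19],[0,-2.26,0],5],
    [[1.22,0,-0.14],[0,-3.0,0],5],
    [[1.41,0,-0.06],[0,-3.76,0],5],
    [[1.5,0,0],[0,-4.14,0],5],
    [[1.5,0,0],[0,-4.14,0],5],
  ],
)

```text
time: 2.9
tool_pos: [0.5552, -0.2181, 0.1511]
tool_rot: [0.014, 0.872, 0.489, -0.022]
contact_force: [0.0, 0.2, -0.2]
gripper_width: 0.044
grasp_force: 0.0
```

Run:
```python
from h import *
did((1.5,0,0),(0,-4.14,0)); where(); cw()
d=grab_frame("side"); cv2.imwrite("pics/s2.png",cv2.resize(d[0][150:290,260:450,::-1],None,fx=4,fy=4))
rows([(.09,1.02,.5,-3),(.06,1.02,2,-3),(.06,1.02,4,-3)])
```

```text
t 2.9 knob [-41.5 -34.8 167.1] tilt -3.0 Fbox [ 0.2  0.1 -0.2] w 0.044 gf 0.0
cmd knob [-42.1 -34.9 167.3]
[-44.6 -35.4 164.3] [-0.09, 0.02, 0.13] [0.02, 0.0, -0.01]
[-46.6 -36.9 160.8] [-0.16, 0.08, 0.27] [0.02, 0.0, -0.01]
[-46.6 -38.9 160.8] [-0.16, 0.16, 0.27] [0.02, 0.0, -0.01]
```

View pics/s2.png

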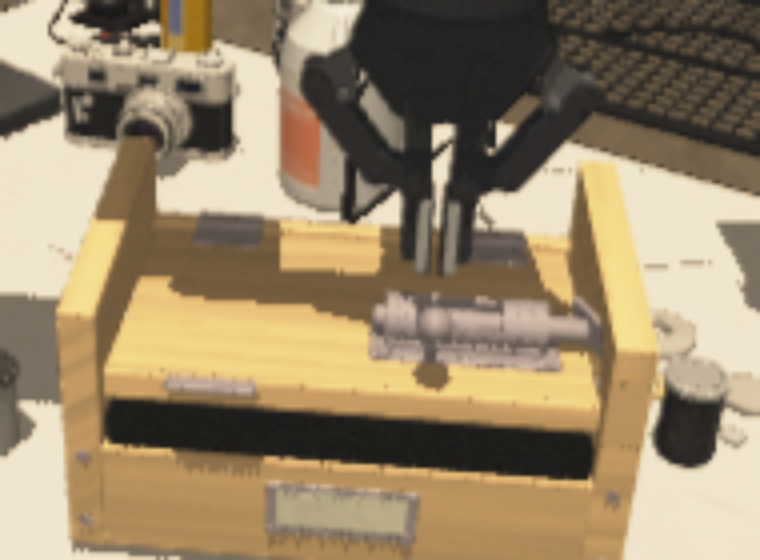

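The picture shows that the knob slipped out. The handle is back down with the knob at about (433,322) crop px, and nothing else has moved. The pads hold the knob too stiffly to let it turn, so I'll regrip with about 50° of tilt and turn the hand fully with the handle.

Run:
```python
from h import *
def r(k,t,back):
    p,R=load();T=rot(t);q=world(k)+T[:,2]*back/1000
    print((R.T@(q-p)/.025).round(2).tolist(),(Ro.from_matrix(R.T@T).as_rotvec(degrees=True)/8).round(2).tolist())
r((-60,-34.5,215),20,16)
r((-82,-34.5,146),50,-45)
```

```text
[-0.56, -0.01, -1.92] [0.02, 2.88, -0.0]
[-2.98, -0.01, -0.79] [0.02, 6.63, 0.01]
```

>>> jog_arm(
  targets=[
    [[-0.56,0,-1.92],[0,1.3,0],50],
    [[-0.8,0,-1.92],[0,2.6,0],50],
    [[-1.7,0,-1.6],[0,3.9,0],50],
    [[-2.5,0,-1.2],[0,5.2,0],50],
    [[-2.98,0,-0.79],[0,6.63,0],50],
    [[-2.98,0,-0.79],[0,6.63,0],50],
    [[-2.98,0,-0.79],[0,6.63,0],50],
  ],
)

```text
time: 3.82
tool_pos: [0.5162, -0.2816, 0.1747]
tool_rot: [-0.205, 0.791, 0.443, 0.369]
contact_force: [0.5, 0.8, 0.1]
gripper_width: 0.497
grasp_force: 0.0
```

Run:
```python
from h import *
did((-2.98,0,-.79),(0,6.63,0)); where(); cw()
s,R=cur(); p,d=grab_frame("wrist"); cv2.imwrite("pics/w2.png",p[:,:,::-1]); print(s["joint_pos"].round(2))
p,R=load();T=rot(50);
for b in(10,20): print((R.T@(world((-82,-34.5,146))+T[:,2]*b/1000-p)/.025).round(2).tolist())
```

```text
t 3.83 knob [-129.1  -34.7  185. ] tilt 49.9 Fbox [ 0.9 -0.   0.1] w 0.497 gf 0.0
cmd knob [-128.6  -34.8  185.2]
[-0.98  0.17  1.76  0.78  1.64 -0.55]
[-0.0, -0.02, 2.2]
[-0.0, -0.02, 2.6]
```

View pics/w2.png

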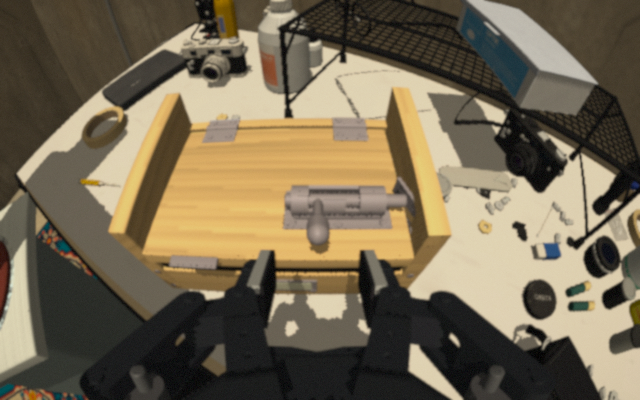

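The wrist view shows the knob at (318,230), centred between the pads, with the handle in its notch. I'll move in deeper and pinch.

>>> jog_arm(
  targets=[
    [[0,-0.02,1.3],[0,0,0],50],
    [[0,-0.02,2.2],[0,0,0],50],
    [[0,-0.02,2.6],[0,0,0],50],
    [[0,-0.02,2.6],[0,0,0],0],
    [[0,-0.02,2.6],[0,0,0],0],
    [[0,-0.02,2.6],[0,0,0],0],
    [[0,-0.02,2.6],[0,0,0],0],
  ],
)

```text
time: 4.75
tool_pos: [0.5421, -0.2387, 0.1329]
tool_rot: [-0.205, 0.791, 0.443, 0.37]
contact_force: [3.2, 1.2, -0.1]
gripper_width: 0.148
grasp_force: 58.4
```

Run:
```python
from h import *
did((0,-.02,2.6)); where(20); cw(20)
rows([(.12,.16,0,41),(.12,.31,0,32),(.12,.47,0,23),(.12,.63,0,14),(.12,.79,0,5),(.12,.92,0,-3),(.12,1.,0,-7)],20)
```

```text
t 4.75 knob [-82.1 -34.4 145.7] tilt 50.0 Fbox [ 2.7 -2.  -0.1] w 0.148 gf 58.39300811290741
cmd knob [-81.9 -34.4 146. ]
[-77.4 -34.9 151.9] [0.17, 0.02, -0.02] [0.02, -1.13, 0.01]
[-72.5 -34.9 156.7] [0.32, 0.02, -0.03] [0.02, -2.25, 0.01]
[-66.6 -34.9 161. ] [0.49, 0.02, -0.0] [0.02, -3.38, 0.01]
[-60.  -34.9 164.3] [0.65, 0.02, 0.05] [0.02, -4.5, 0.01]
[-53.  -34.9 166.5] [0.8, 0.02, 0.12] [0.02, -5.63, 0.01]
[-47.1 -34.9 167.5] [0.91, 0.02, 0.2] [0.02, -6.63, 0.01]
[-43.4 -34.9 167.7] [0.98, 0.02, 0.26] [0.02, -7.13, 0.0]
```

>>> jog_arm(
  targets=[
    [[0.17,0,-0.02],[0,-1.13,0],0],
    [[0.32,0,-0.03],[0,-2.25,0],0],
    [[0.49,0,0],[0,-3.38,0],0],
    [[0.65,0,0.05],[0,-4.5,0],0],
    [[0.8,0,0.12],[0,-5.63,0],0],
    [[0.91,0,0.2],[0,-6.63,0],0],
    [[0.98,0,0.26],[0,-7.13,0],0],
    [[0.98,0,0.26],[0,-7.13,0],0],
  ],
)

```text
time: 5.75
tool_pos: [0.5534, -0.2206, 0.1478]
tool_rot: [0.032, 0.871, 0.488, -0.053]
contact_force: [-0.8, -1.4, 1.5]
gripper_width: 0.149
grasp_force: 59.0
```

Run:
```python
from h import *
did((.98,0,.26),(0,-7.13,0)); where(20); cw(20)
rows([(.10,1.0,2,-7),(.075,1.0,4,-7),(.075,1.0,6,-7),(.075,1.0,8,-7)],20)
```

```text
t 5.75 knob [-43.  -34.5 167.7] tilt -7.1 Fbox [-1.6  0.   1.5] w 0.149 gf 59.006633162498474
cmd knob [-43.4 -34.4 167.6]
[-44.8 -36.9 165.4] [-0.05, 0.1, 0.1] [0.02, 0.0, -0.01]
[-46.5 -38.9 162.5] [-0.1, 0.18, 0.22] [0.02, 0.0, -0.01]
[-46.5 -40.9 162.5] [-0.1, 0.26, 0.22] [0.02, 0.0, -0.01]
[-46.5 -42.9 162.5] [-0.1, 0.34, 0.22] [0.02, 0.0, -0.01]
```

>>> jog_arm(
  targets=[
    [[-0.03,0.04,0.06],[0,0,0],0],
    [[-0.06,0.1,0.12],[0,0,0],0],
    [[-0.1,0.16,0.2],[0,0,0],0],
    [[-0.1,0.16,0.2],[0,0,0],0],
  ],
)

```text
time: 6.25
tool_pos: [0.5544, -0.2253, 0.1423]
tool_rot: [0.03, 0.871, 0.487, -0.053]
contact_force: [-0.8, 3.2, 3.1]
gripper_width: 0.15
grasp_force: 59.3
```

Run:
```python
from h import *
did((-.1,.16,.2)); where(20); cw(20)
rows([(.08,1.0,5.5,-7),(.08,1.0,7,-7),(.08,1,8,-7),(.07,1,8,-7)],20)
```

```text
t 6.25 knob [-46.5 -37.9 162.2] tilt -7.0 Fbox [2.3 2.4 3.1] w 0.15 gf 59.26287353038788
cmd knob [-46.5 -38.4 163. ]
[-46.2 -40.4 163.1] [0.01, 0.08, -0.0] [0.02, 0.0, -0.01]
[-46.2 -41.9 163.1] [0.01, 0.14, -0.0] [0.02, 0.0, -0.01]
[-46.2 -42.9 163.1] [0.01, 0.18, -0.0] [0.02, 0.0, -0.01]
[-46.8 -42.9 161.9] [-0.01, 0.18, 0.04] [0.02, 0.0, -0.01]
```

>>> jog_arm(
  targets=[
    [[0,0.04,0],[0,0,0],0],
    [[0,0.08,0],[0,0,0],0],
    [[0,0.08,0],[0,0,0],0],
  ],
)

```text
time: 6.62
tool_pos: [0.5549, -0.2255, 0.1422]
tool_rot: [0.029, 0.871, 0.487, -0.054]
contact_force: [-5.5, 5.7, 6.3]
gripper_width: 0.147
grasp_force: 59.6
```

Run:
```python
from h import *
did((0,.08,0)); where(20); cw(20)
```

```text
t 6.62 knob [-46.3 -38.5 162.1] tilt -7.0 Fbox [2.  7.6 6.3] w 0.147 gf 59.57776486873627
cmd knob [-46.5 -40.4 163. ]
```

>>> jog_arm(
  targets=[
    [[0,0.03,0],[0,0,0],0],
    [[0,0.06,0],[0,0,0],0],
    [[0,0.06,0],[0,0,0],0],
  ],
)

```text
time: 7.0
tool_pos: [0.5552, -0.2257, 0.142]
tool_rot: [0.028, 0.871, 0.487, -0.055]
contact_force: [-9.1, 8.1, 7.5]
gripper_width: 0.148
grasp_force: 59.8
```

Run:
```python
from h import *
did((0,.06,0)); where(20); cw(20)
```

```text
t 7.0 knob [-46.3 -38.9 161.9] tilt -7.1 Fbox [ 2.2 12.   7.5] w 0.148 gf 59.84619677066803
cmd knob [-46.5 -41.9 163. ]
```

Contact with the keep plate is felt at about 4 mm of travel, with the axis at about z = 116. I'll ease the push slightly and step the lid down.

>>> jog_arm(
  targets=[
    [[-0.01,-0.04,0.02],[0,0,0],0],
    [[-0.015,-0.04,0.04],[0,0,0],0],
    [[-0.02,-0.04,0.06],[0,0,0],0],
    [[-0.03,-0.04,0.08],[0,0,0],0],
    [[-0.04,-0.04,0.1],[0,0,0],0],
    [[-0.045,-0.04,0.12],[0,0,0],0],
    [[-0.05,-0.04,0.14],[0,0,0],0],
    [[-0.06,-0.04,0.16],[0,0,0],0],
  ],
)

```text
time: 8.0
tool_pos: [0.5547, -0.227, 0.1391]
tool_rot: [0.029, 0.871, 0.487, -0.054]
contact_force: [-5.7, 8.1, 6.7]
gripper_width: 0.153
grasp_force: 59.7
```

Run:
```python
from h import *
did((-.06,-.04,.16)); where(20); cw(20)
```

```text
t 8.0 knob [-47.8 -39.  158.9] tilt -7.0 Fbox [3.9 9.1 6.7] w 0.153 gf 59.70745146274567
cmd knob [-48.4 -40.9 159.2]
```

>>> jog_arm(
  targets=[
    [[-0.01,0,0.02],[0,0,0],0],
    [[-0.015,0,0.04],[0,0,0],0],
    [[-0.02,0,0.06],[0,0,0],0],
    [[-0.03,0,0.08],[0,0,0],0],
    [[-0.04,0,0.1],[0,0,0],0],
    [[-0.045,0,0.12],[0,0,0],0],
    [[-0.05,0,0.14],[0,0,0],0],
    [[-0.06,0,0.16],[0,0,0],0],
  ],
)

```text
time: 9.0
tool_pos: [0.5548, -0.2286, 0.1355]
tool_rot: [0.03, 0.871, 0.487, -0.052]
contact_force: [-2.3, 8.3, 6.8]
gripper_width: 0.151
grasp_force: 59.7
```

Run:
```python
from h import *
did((-.06,0,.16)); where(20); cw(20)
```

```text
t 9.0 knob [-49.1 -39.9 155.3] tilt -6.9 Fbox [5.9 6.3 6.8] w 0.151 gf 59.72681701183319
cmd knob [-50.4 -40.9 155.4]
```

>>> jog_arm(
  targets=[
    [[0,0.03,0],[0,0,0],0],
    [[0,0.06,0],[0,0,0],0],
    [[0,0.06,0],[0,0,0],0],
  ],
)

```text
time: 9.38
tool_pos: [0.5572, -0.23, 0.1345]
tool_rot: [0.031, 0.871, 0.487, -0.051]
contact_force: [6.0, 2.8, -2.3]
gripper_width: 0.147
grasp_force: 59.1
```

Run:
```python
from h import *
did((0,.06,0)); where(20); cw(20)
```

```text
t 9.38 knob [-49.  -42.7 154.4] tilt -6.8 Fbox [ 5.5 -3.7 -2.3] w 0.147 gf 59.13164019584656
cmd knob [-50.4 -42.4 155.4]
```

The bolt popped into the hole: y advanced and the push force vanished, at an axis height of about z = 108.5. I'll advance it gently.

>>> jog_arm(
  targets=[
    [[0.04,0.05,0],[0,0,0],0],
    [[0.05,0.12,0],[0,0,0],0],
    [[0.05,0.2,0],[0,0,0],0],
    [[0.05,0.2,0],[0,0,0],0],
  ],
)

```text
time: 9.88
tool_pos: [0.561, -0.2315, 0.1341]
tool_rot: [0.03, 0.871, 0.487, -0.052]
contact_force: [0.9, 4.5, 1.4]
gripper_width: 0.152
grasp_force: 59.5
```

Run:
```python
from h import *
did((.05,.2,0)); where(20); cw(20)
```

```text
t 9.88 knob [-48.3 -46.7 154. ] tilt -6.9 Fbox [4.3 1.6 1.4] w 0.152 gf 59.491209983825684
cmd knob [-49.2 -47.4 155.3]
```

>>> jog_arm(
  targets=[
    [[0.02,0.1,0],[0,0,0],0],
    [[0.03,0.2,0],[0,0,0],0],
    [[0.03,0.3,0],[0,0,0],0],
    [[0.03,0.4,0],[0,0,0],0],
    [[0.03,0.45,0],[0,0,0],0],
    [[0.03,0.45,0],[0,0,0],0],
  ],
)

```text
time: 10.62
tool_pos: [0.5706, -0.2369, 0.134]
tool_rot: [0.03, 0.871, 0.487, -0.053]
contact_force: [-0.3, 4.5, 1.2]
gripper_width: 0.147
grasp_force: 59.4
```

Run:
```python
from h import *
did((.03,.45,0)); where(20); cw(20)
```

```text
t 10.62 knob [-47.9 -57.7 153.9] tilt -7.0 Fbox [3.7 2.6 1.2] w 0.147 gf 59.4172078371048
cmd knob [-48.4 -58.6 155.2]
```

Now gently to the stop.

>>> jog_arm(
  targets=[
    [[0,0.05,0],[0,0,0],0],
    [[0,0.1,0],[0,0,0],0],
    [[0,0.14,0],[0,0,0],0],
    [[0,0.18,0],[0,0,0],0],
    [[0,0.18,0],[0,0,0],0],
  ],
)

```text
time: 11.25
tool_pos: [0.5743, -0.2393, 0.134]
tool_rot: [0.03, 0.871, 0.487, -0.053]
contact_force: [-0.5, 5.0, 1.3]
gripper_width: 0.151
grasp_force: 59.4
```

Run:
```python
from h import *
did((0,.18,0)); where(20); cw(20)
```

```text
t 11.25 knob [-48.  -62.1 153.9] tilt -7.0 Fbox [4.  3.  1.3] w 0.151 gf 59.420029520988464
cmd knob [-48.5 -63.1 155.2]
```

>>> jog_arm(
  targets=[
    [[0,0.03,0],[0,0,0],0],
    [[0,0.06,0],[0,0,0],0],
    [[0,0.06,0],[0,0,0],0],
  ],
)

```text
time: 11.62
tool_pos: [0.5748, -0.2396, 0.134]
tool_rot: [0.029, 0.871, 0.487, -0.054]
contact_force: [-3.8, 5.8, 3.5]
gripper_width: 0.148
grasp_force: 59.6
```

Run:
```python
from h import *
did((0,.06,0)); where(20); cw(20)
```

```text
t 11.62 knob [-48.  -62.8 153.8] tilt -7.0 Fbox [3.  6.3 3.5] w 0.148 gf 59.59675669670105
cmd knob [-48.5 -64.6 155.3]
```

The stop is felt at a travel of 28.4 mm. Next I'll turn the handle down into the second notch, with the hand following.

Run:
```python
from h import *
p,R=load(); p0=box(p-R[:,2]*.020); K0=K(0.0,1.06,0); off=p0-K0; print(off)
for h,t in((.9,2),(.74,11),(.58,20),(.43,29),(.3,36)):
    T=rot(t); k=K(.005,h,0)+off+[0,.8,0]; q=world(k)+T[:,2]*.020
    print(k.round(1),(R.T@(q-p)/.025).round(2).tolist(),(Ro.from_matrix(R.T@T).as_rotvec(degrees=True)/8).round(2).tolist())
```

```text
[ -0.03045799 -29.74824804   1.38083546]
[-55.4 -63.8 154.7] [-0.15, -0.03, 0.04] [0.02, 1.13, -0.01]
[-62.4 -63.8 152.5] [-0.29, -0.03, 0.14] [0.02, 2.25, -0.0]
[-69.  -63.8 149.2] [-0.42, -0.03, 0.25] [0.02, 3.38, -0.0]
[-74.6 -63.8 145.2] [-0.52, -0.04, 0.38] [0.02, 4.5, 0.0]
[-78.9 -63.8 141. ] [-0.59, -0.04, 0.5] [0.02, 5.38, 0.0]
```

>>> jog_arm(
  targets=[
    [[-0.15,-0.03,0.04],[0,1.13,0],0],
    [[-0.29,-0.03,0.14],[0,2.25,0],0],
    [[-0.42,-0.03,0.25],[0,3.38,0],0],
    [[-0.52,-0.04,0.38],[0,4.5,0],0],
    [[-0.59,-0.04,0.5],[0,5.38,0],0],
    [[-0.59,-0.04,0.5],[0,5.38,0],0],
  ],
)

```text
time: 12.38
tool_pos: [0.5651, -0.2546, 0.1221]
tool_rot: [-0.152, 0.831, 0.463, 0.27]
contact_force: [-0.1, 5.1, -0.3]
gripper_width: 0.148
grasp_force: 59.2
```

Run:
```python
from h import *
did((-.59,-.04,.5),(0,5.38,0)); where(20); cw(20)
```

```text
t 12.38 knob [-80.1 -62.4 138.3] tilt 36.0 Fbox [ 4.3  2.8 -0.3] w 0.148 gf 59.17078971862793
cmd knob [-78.8 -63.7 141. ]
```

Forces are low, so the handle is in the notch. I'll release it and back off.

>>> jog_arm(
  targets=[
    [[0,0,0],[0,0,0],35],
    [[0,0,0],[0,0,0],35],
    [[0,0,0],[0,0,0],35],
    [[0,0,-1.0],[0,0,0],35],
    [[0,0,-3.0],[0,0,0],35],
    [[0,0,-5.0],[0,0,0],35],
    [[0,0,-5.0],[0,0,0],35],
  ],
)

```text
time: 13.25
tool_pos: [0.529, -0.3199, 0.2304]
tool_rot: [-0.145, 0.83, 0.465, 0.271]
contact_force: [0.5, -0.1, 1.1]
gripper_width: 0.352
grasp_force: 0.0
```

Run:
```python
from h import *
did((0,0,-5)); where(20)
p,d=grab_frame("wrist"); cv2.imwrite("pics/w3.png",p[:,:,::-1])
p,d=grab_frame("side"); cv2.imwrite("pics/s3.png",cv2.resize(p[170:290,310:450,::-1],None,fx=5,fy=5,interpolation=cv2.INTER_CUBIC))
B=box(cloud("side",d)); m=(B[...,0]<-75)&(B[...,0]>-110)&(B[...,1]<-40)&(B[...,1]>-85)&(B[...,2]>116)&(B[...,2]<150)
print(m.sum(),np.median(B[m],0).round(1),B[m].min(0).round(),B[m].max(0).round())
```

```text
t 13.25 knob [-154.5  -65.5  246.6] tilt 35.8 Fbox [ 0.2 -0.5  1.1] w 0.352 gf 0.0
67 [-87.7 -61.6 140.9] [-92. -69. 125.] [-78. -55. 147.]
```

View pics/w3.png

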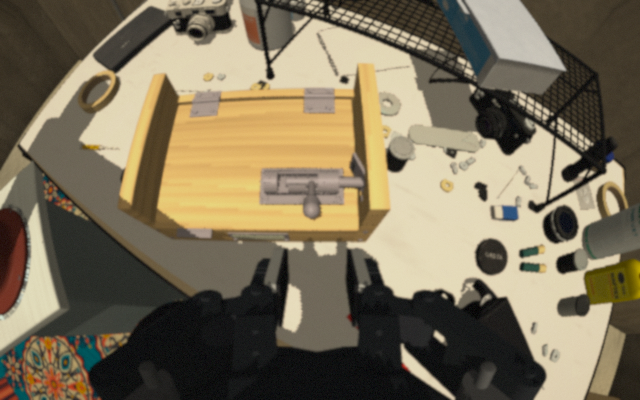

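View pics/s3.png

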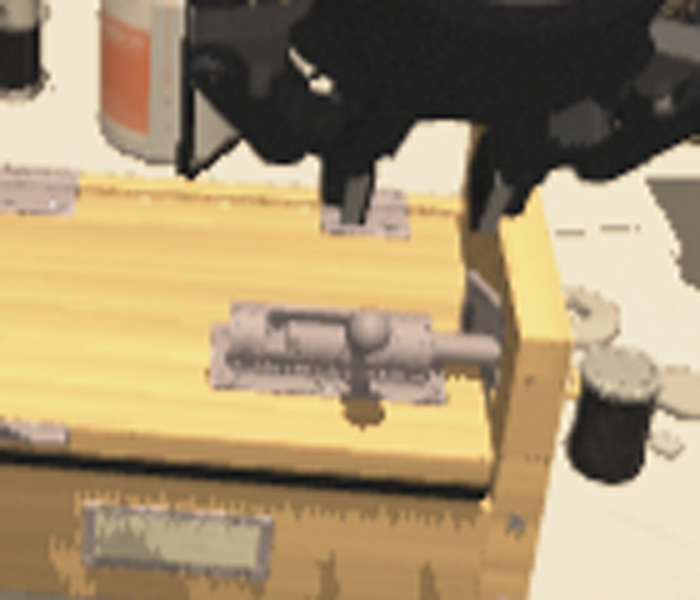

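Both views show the bolt through the keep and the handle in the second notch: wrist knob (312,205), side crop knob (368,330). The depth suggests the handle may not be fully down yet, so I'll wait a moment and re-measure.

>>> jog_arm(
  targets=[
    [[0,0,0],[0,0,0],35],
    [[0,0,0],[0,0,0],35],
    [[0,0,0],[0,0,0],35],
    [[0,0,0],[0,0,0],35],
  ],
)

```text
time: 13.85
tool_pos: [0.528, -0.3163, 0.2249]
tool_rot: [-0.15, 0.83, 0.465, 0.27]
contact_force: [-0.1, 0.2, 0.5]
gripper_width: 0.351
grasp_force: 0.0
```

```bash
cat >> h.py <<'E'
def knob(B,y):
    m=(B[...,0]<-62)&(B[...,0]>-110)&(abs(B[...,1]-y)<9)
    q=B[m]; lid=96+(70-q[:,0])*(.12 if y>-40 else .01); q=q[(q[:,2]>lid+10)&(q[:,2]<165)]
    print(len(q),"mean",q.mean(0).round(1),"min",q.min(0).round(),"max",q.max(0).round())
E
python3 - <<'E'
from h import *
for n in("scene","side"):
    knob(box(cloud(n,np.load(n+"_d.npy"))),-34)
    p,d=grab_frame(n); B=box(cloud(n,d)); knob(B,-62)
    m=(abs(B[...,1]-20)<40)&(B[...,0]>-75)&(B[...,0]<60); q=B[m]; q=q[(q[:,2]>85)&(q[:,2]<125)]; print("lid",np.polyfit(q[:,0],q[:,2],1))
E
```

```text
57 mean [-86.8 -31.4 149. ] min [-93. -40. 138.] max [-73. -25. 156.]
55 mean [-84.9 -58.4 140.4] min [-93. -67. 121.] max [-63. -53. 149.]
lid [-9.97095051e-03  9.53291398e+01]
65 mean [-89.9 -35.5 148.6] min [-95. -43. 142.] max [-78. -29. 154.]
67 mean [-87.7 -62.  140.1] min [-93. -69. 125.] max [-78. -55. 146.]
lid [-4.43301758e-03  9.36835666e+01]
```

The lid is at about 0.007 rad, and the handle is in the notch but friction holds it at about 0.25 rad. I'll nudge the knob down with the shut fingertips.

Run:
```python
from h import *
s,R=cur(); np.savez("cmd.npz",p=s["tool_pos"],R=R)
p=s["tool_pos"]
for z in(165,150,144,139,136):
    T=rot(10); q=world((-85,-62.8,z))
    print(z,(R.T@(q-p)/.025).round(2).tolist(),(Ro.from_matrix(R.T@T).as_rotvec(degrees=True)/8).round(2).tolist())
```

```text
165 [0.38, -0.02, 3.25] [0.01, -3.25, 0.0]
150 [0.03, -0.02, 3.73] [0.01, -3.25, 0.0]
144 [-0.11, -0.02, 3.93] [0.01, -3.25, 0.0]
139 [-0.23, -0.02, 4.09] [0.01, -3.25, 0.0]
136 [-0.3, -0.02, 4.19] [0.01, -3.25, 0.0]
```

>>> jog_arm(
  targets=[
    [[0.2,-0.02,1.0],[0,-1.2,0],0],
    [[0.38,-0.02,2.2],[0,-2.4,0],0],
    [[0.38,-0.02,3.25],[0,-3.25,0],0],
    [[0.03,-0.02,3.73],[0,-3.25,0],0],
    [[-0.11,-0.02,3.93],[0,-3.25,0],0],
    [[-0.23,-0.02,4.09],[0,-3.25,0],0],
    [[-0.23,-0.02,4.09],[0,-3.25,0],0],
  ],
)

```text
time: 14.82
tool_pos: [0.5562, -0.2702, 0.1389]
tool_rot: [-0.042, 0.87, 0.485, 0.077]
contact_force: [-0.0, -0.4, 0.3]
gripper_width: 0.004
grasp_force: 0.0
```

Run:
```python
from h import *
did((-.23,-.02,4.09),(0,-3.25,0)); where(0); cw(0)
p,R=load()
for z in(136,133,130,165):
    print(z,(R.T@(world((-85,-62.8,z))-p)/.025).round(2).tolist())
```

```text
t 14.82 knob [-86.3 -62.9 138.9] tilt 10.0 Fbox [-0.4 -0.2  0.3] w 0.004 gf 0.0
cmd knob [-85.  -62.8 139. ]
136 [-0.02, 0.0, 0.12]
133 [-0.04, 0.0, 0.24]
130 [-0.06, 0.0, 0.35]
165 [0.18, 0.0, -1.02]
```

>>> jog_arm(
  targets=[
    [[-0.02,0,0.12],[0,0,0],0],
    [[-0.03,0,0.18],[0,0,0],0],
    [[-0.03,0,0.18],[0,0,0],0],
  ],
)

```text
time: 15.2
tool_pos: [0.557, -0.2698, 0.1357]
tool_rot: [-0.041, 0.869, 0.486, 0.077]
contact_force: [-2.8, -0.3, 4.8]
gripper_width: 0.004
grasp_force: 2.6
```

Run:
```python
from h import *
did((-.03,0,.18)); where(0); cw(0)
```

```text
t 15.2 knob [-85.4 -63.4 135.7] tilt 10.0 Fbox [-1.7  2.2  4.8] w 0.004 gf 2.5601938739418983
cmd knob [-85.  -62.8 134.4]
```

>>> jog_arm(
  targets=[
    [[-0.01,0,0.06],[0,0,0],0],
    [[-0.01,0,0.06],[0,0,0],0],
  ],
)

```text
time: 15.45
tool_pos: [0.5569, -0.27, 0.1343]
tool_rot: [-0.041, 0.869, 0.486, 0.076]
contact_force: [-3.8, -1.5, 6.6]
gripper_width: -0.004
grasp_force: 3.3
```

Run:
```python
from h import *
did((-.01,0,.06)); where(0); cw(0)
```

```text
t 15.45 knob [-85.7 -63.4 134.3] tilt 9.9 Fbox [-3.3  2.4  6.6] w -0.004 gf 3.307100795209408
cmd knob [-84.9 -62.8 132.9]
```

Firm resistance at the predicted knob-top height of about 135. I'll back off and check.

>>> jog_arm(
  targets=[
    [[0,0,-1.0],[0,0,0],0],
    [[0,0,-3.0],[0,0,0],0],
    [[-1.0,0,-5.0],[0,0,0],0],
    [[-1.0,0,-6.0],[0,0,0],0],
    [[-1.0,0,-6.0],[0,0,0],0],
  ],
)

```text
time: 16.08
tool_pos: [0.5308, -0.3131, 0.2788]
tool_rot: [-0.039, 0.869, 0.486, 0.078]
contact_force: [0.1, -0.8, -0.5]
gripper_width: -0.002
grasp_force: 0.0
```

Run:
```python
from h import *
did((-1,0,-6)); where(0)
for n in("scene","side"):
    p,d=grab_frame(n); B=box(cloud(n,d)); knob(B,-62)
    if n=="side": cv2.imwrite("pics/s4.png",cv2.resize(p[170:290,310:450,::-1],None,fx=5,fy=5,interpolation=cv2.INTER_CUBIC))
```

```text
t 16.07 knob [-136.1  -63.7  278.8] tilt 10.0 Fbox [-0.6 -0.5 -0.5] w -0.002 gf 0.0
63 mean [-89.6 -58.5 129.5] min [-99. -66. 118.] max [-62. -54. 136.]
74 mean [-93.6 -62.2 129.6] min [-100.  -70.  122.] max [-79. -56. 135.]
```

View pics/s4.png

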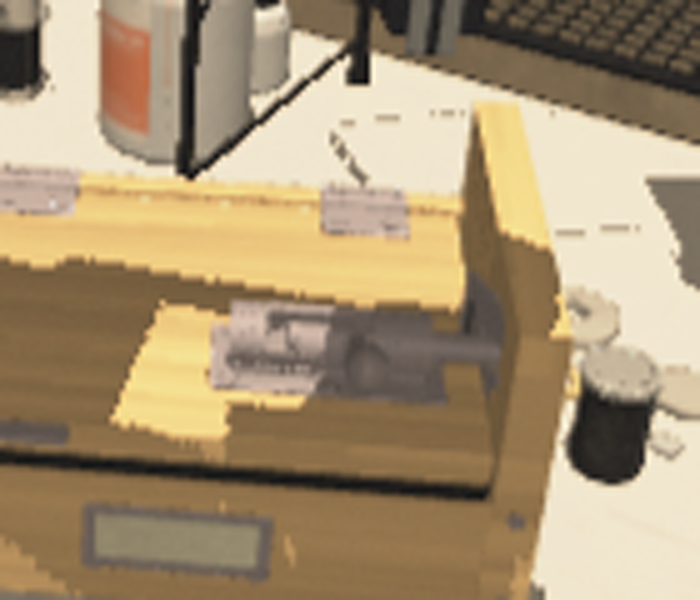

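The side crop shows the knob lower, at about (365,355), with the bolt through the keep and the dark can undisturbed. The knob heights match the handle fully down in the second notch, so I'll hand in.

```bash
python3 -c "
from plant import *
print(job_done())"
```

```text
the job is handed in; nothing more can be done
None
```

The lid is pressed down and bolted: the bolt is fully home through the keep and the handle is down in the second notch. I handed the job in at about 16 s with the robot clear; on the first lift the handle slipped from the grip and fell back, so I gripped it again.

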